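# Unclip the fuse cover of a kiln controller

### The arm

A 6-joint arm with a two-finger parallel gripper is mounted at the origin on the work surface. World frame = base frame: x ahead of the robot, y to its left, z up, the work surface at z = 0. Lengths are in m, angles in rad, forces in N, time in s.
With the tool pointing down it reaches from about 0.325 to 0.875 m from the base axis. Payload 4.4 kg.
Tool frame: the origin (TCP) lies at the very end of the fingers, on their centre line; the grasp point (between the pads) lies 19 mm behind it; z points along the fingers, y is the line along which they close (so a half turn about z gives the same grasp; the last joint's range is limited). The gripper opens to 85 mm and grips with 20 to 120 N. Pads are 22 mm wide; open, the fingers measure 114 mm over their backs; the gripper's body (76 mm by 85 mm) begins 54 mm behind the grasp point. The pads swing forward as they close: fully open they stand 13 mm farther back than shut.
Start: joints at [-1.417, 0.207, 1.542, -0, 1.393, -0.15], TCP at [0.173, -0.549, 0.231] pointing down, gripper open.
Joint ranges: [-2.73, 2.73], [-0.86, 2.22], [0.23, 2.46], [-1.11, 4.25], [0.08, 2.63], [-2.82, 2.82]. Speed limits (rad/s): [2.79, 2.79, 3.14, 3.14, 3.14, 3.14].

### API

Orientations are given as a unit quaternion [w, x, y, z].
In Python, from station import manip gives the robot as it stands.
- The arm moves only by the shell command python3 -m pendant 'ROWS' [FORCE]. ROWS is JSON, a list of rows, each an object of numbers: "gripper": the opening in per cent of the stroke, from 0 (shut) to 100 (fully open); "dx", "dy", "dz": the shift along the tool's x, y, z in cm; "yaw": the turn about the tool's z in degrees. A call has exactly 8 rows; each row shifts and turns the commanded pose from where the row before left it, along the tool's axes as they then stand; what a row does not reach is not made up. A row lasts 1/10 s, in which the tool goes at most 50 mm and 8.59 degrees, less where a joint would pass 70% of its speed; a pose out of reach is approached as far as the arm can. A call is refused whole if a number of a shift passes 5 or a number of a turn 8.59, either way. A call with a gripper value outside its range is refused whole. The fingers move at their own pace and stop on an object; FORCE is the grip in N (left out, the last holds). Time passes only in rows, so rows that do not move let the fingers close, or fill a call up. It gives the time, the measured TCP pose, the force, the opening and the grip force at its end, in the units of the state.
- manip.get_obs(): the state, without advancing time (a new reading comes with each control period).
- manip.get_image(name): name is "scene" or "top"; returns a dict with "color" (384x512x3 uint8, red, green, blue), "fx", "fy", "cx", "cy" (pixels), "cam_to_world" (4x4, takes a point from camera to world coordinates). Camera axes: x right, y up, looking along -z (the intrinsics and any distortion apply to the point x, -y, -z); pixel columns grow to the right and rows downward; lengths in m; the calibration is good to about 2 mm. A picture is of the moment at which its call begins. There is no depth.
- manip.finish_job(): hands the job in; it is judged then, once.
The state is a dict: "time_s": time; "qpos": joint angles; "qvel": joint speeds; "tau": joint torques, N m; "eef_pos": TCP position; "tcp_rot": TCP orientation; "wrist_force": force on the tool from outside, world axes, zero at the start; "ft_torque": the same for the moment, N m; "opening": opening from 0.0 (shut) to 1.0 (fully open); "finger_force": force on a finger pad.
Only numpy, scipy, OpenCV 4.12 (cv2) and the standard library are available. Lean on these libraries where they do the work, as an engineer would, in place of code of your own. Each camera call takes 0.05 s, during which the arm holds its last target. There are 200 camera calls.

### The job

Press the snap tab of the kiln controller inward, gently enough not to crack it, so that the fuse cover springs up; then draw the cover out from under its lip, lift it off without wrenching it, and lay it (do not drop it) flat, ridge up, in the middle of the round wooden bat. Leave the jar, the bowl and the plant pot where they stand.

Things in the scene. Friction and masses are not known exactly. Their poses are not given: they have to be found in the camera images.
- housing: Grey kiln controller, fixed box. Origin on the table under the centre of the seated cover; box x -80 to 120, y -65 to 65 mm, top at z = 60 mm (66 beyond x = 61). x runs from the tab's end (near the robot) to the display's end. The cover lies in a 4 mm deep recess, floor z = 56, x -61 to 61 mm, 2 mm play on each long side. Two sprung pins push the cover's near end up (3 N).
- lip (a point): Lower front edge of the controller's fixed lip, housing (54, 0, 62) mm. The lip overhangs the last 6 mm of the seated cover (x = 54 to 60 mm). Once the near end has sprung up, draw the cover 10 to 18 mm toward housing -x, then lift it straight up. While latched the recess stops this sliding.
- tab: Snap tab: grey upright leaf 24 mm wide (y), 4 mm thick, through the cover's window. Origin at its root (flexing axis, along y), housing (-49, 0, 26) mm; top z = 88. Pressed toward housing +x (toward the ridge) at its thumb block it lets go after 5 mm, at 10 to 13 N, has a hard stop soon after and cracks above 16 N. Its hook (z = 60 to 63.5) sticks out 4 mm to -x over the cover's end bar.
- tab_face (a point): Point on the leaf's -x face, housing (-51, 0, 81) mm, inside the thumb block: 24 mm wide, 8 mm thick, z = 73 to 88 mm. The block's -x face, the one to press, is 2 to 8 mm before this point (differs each time): feel for it. Keep fingertips above z = 73: the end bar below springs up to z = 70 mm. Let go, the tab springs back under the raised bar and the cover stays up.
- cover: Grey fuse cover, loose plate 120 (x) x 80 (y) x 4 mm, 0.06 to 0.13 kg. Origin at the centre of its underside, at housing (0, 0, 56) mm when seated, axes as the housing's. Grip ridge on top in the middle: 40 mm long (x), 14 mm thick (y), 4 to 26 mm above the underside. Window for the tab x = -52 to -24, y = -16 to 16 mm; end bar x = -60 to -52 mm. Sprung up, it tilts about 0.09 rad.
- cover_front (a point): Middle of the underside of the cover's end bar, at cover x = -56 mm. At housing z = 56 mm when latched, about 65 mm when sprung up.
- bat: Round throwing bat of plywood, a disc 240 mm across and 12 mm thick lying fixed on the table. Origin at the centre of its underside; top 12 mm higher.
- jar: Bystander: closed amber glass jar, 52 mm across, 75 mm tall. Origin at the centre of its foot.
- bowl: Bystander: white ceramic bowl, 90 mm across, 45 mm tall. Origin at the centre of its foot.
- pot: Bystander: black plastic plant pot, 84 mm across, 80 mm tall. Origin at the centre of its foot.

How it is judged:
On the way, in this order (a step that is already met when the one before it is completed fails the run):
1. the tab is pressed and the cover's near end has sprung up, at least 6 mm above its seat, the cover still on the controller (z of cover_front in the frame of housing between 0.062 and 0.072 m), for 0.2 s.
2. the cover is lifted clear of the controller by 30 mm or more (z of cover in the frame of housing above 0.088 m), for 0.1 s.
At the end, for the whole second after the job is handed in: The cover lies at rest, flat (within 0.08 rad) and ridge up on the bat, its centre within 40 mm of the bat's centre, released (horizontal distance between cover and bat below 0.04 m and z of cover in the frame of bat between 0.009 and 0.016 m and angle between cover's own z axis and vertical below 0.08 rad and linear speed of cover below 0.02 m/s); the robot touches nothing.
It fails at once if the snap tab is loaded with more than 16 N (it cracks) (contact force between tab and anything else above 16 N).
It fails at once if the cover is wrenched against the controller with more than 30 N (contact force between cover and housing above 30 N).
It fails at once if the cover is dropped or flung: it moves faster than 0.5 m/s with no finger on it (contact force between cover and the fingers below 0.3 N and linear speed of cover above 0.5 m/s).
It fails at once if the jar, the bowl or the plant pot is moved by more than 25 mm (distance of any of jar, bowl, pot from where it was at the start of the episode above 0.025 m).
It also fails if it takes over 58 s, if anything falls off the work surface, if the arm or the gripper's body presses on something with over 40 N, if the wrist force passes 120 N, or if a joint passes its speed limit or range.

## Working session

There is one attempt and no reset: what is moved stays moved. The work goes in short steps, Python scripts to look and compute and a shell command to move; the robot and the scene stay as the last step left them, time stands still between calls to the robot, and variables do not carry over. Pictures are saved under pics/ and viewed, at most 10 in all, crops included, and the job is handed in when it is done.

```bash
mkdir -p pics; cat > h.py <<'E'
import numpy as np, cv2
from station import manip
def snap(name,f):
    d=manip.get_image(name); cv2.imwrite('pics/'+f,d['color'][:,:,::-1]); np.save('pics/'+f+'.npy',d,allow_pickle=True); return d
def ray(d,u,v):
    M=np.array(d['cam_to_world']); r=np.array([(u-d['cx'])/d['fx'],-(v-d['cy'])/d['fy'],-1.]); return M[:3,3],M[:3,:3]@r
def onz(d,u,v,z):
    o,r=ray(d,u,v); return o+r*(z-o[2])/r[2]
def load(f): return np.load('pics/'+f+'.npy',allow_pickle=True).item()
E
python3 - <<'E'
from h import *
for n in('top','scene'):
    d=snap(n,n+'1.png'); print({k:(v if k!='color' else v.shape) for k,v in d.items()})
print(manip.get_obs())
E
```

```text
{'color': (384, 512, 3), 'fx': 437.9338233702409, 'fy': 437.9338233702409, 'cx': 250.7890107191646, 'cy': 189.58278119039863, 'cam_to_world': array([[ 8.15416184e-04,  9.91111164e-01, -1.33033812e-01,
         4.55206538e-01],
       [-9.99998946e-01,  6.48335023e-04, -1.29924297e-03,
        -2.42418963e-02],
       [-1.20144373e-03,  1.33034731e-01,  9.91110648e-01,
         9.02260141e-01],
       [ 0.00000000e+00,  0.00000000e+00,  0.00000000e+00,
         1.00000000e+00]])}
{'color': (384, 512, 3), 'fx': 455.15774598434916, 'fy': 455.15774598434916, 'cx': 261.89738406902507, 'cy': 187.7797899024547, 'cam_to_world': array([[ 0.59075047, -0.53577006,  0.60329455,  1.19839325],
       [ 0.80680326,  0.40065861, -0.4342133 , -0.43154107],
       [-0.00907667,  0.74325172,  0.66895029,  0.76968396],
       [ 0.        ,  0.        ,  0.        ,  1.        ]])}
{'time_s': 0.1, 'qpos': array([-1.41652125e+00,  2.07396280e-01,  1.54287049e+00, -5.44569924e-05,
        1.39349045e+00, -1.50482195e-01]), 'qvel': array([ 0.00067893, -0.0024537 , -0.0039141 ,  0.00048256, -0.00287918,
       -0.00136245]), 'tau': array([-6.06555332e-04, -3.84095943e+01, -2.92549896e+01, -2.20297425e-04,
        4.86820019e-03,  2.91110052e-05]), 'eef_pos': array([ 0.17240737, -0.54779753,  0.23017879]), 'tcp_rot': array([-1.08222966e-03,  9.88411510e-01,  1.51794318e-01, -2.88488393e-05]), 'wrist_force': array([-0.31391942,  0.13796266,  0.1679535 ]), 'ft_torque': array([0.03435102, 0.03922548, 0.06201347]), 'finger_force': 0.0, 'opening': 1.0007482036634876}
```

View pics/top1.png

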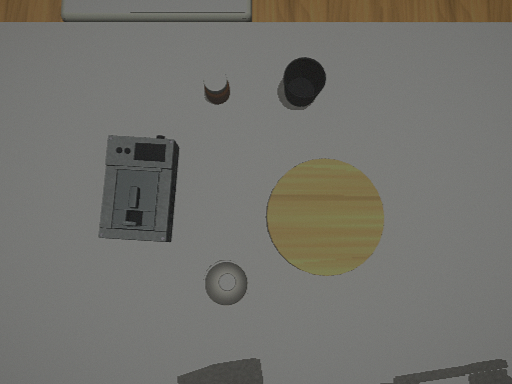

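View pics/scene1.png

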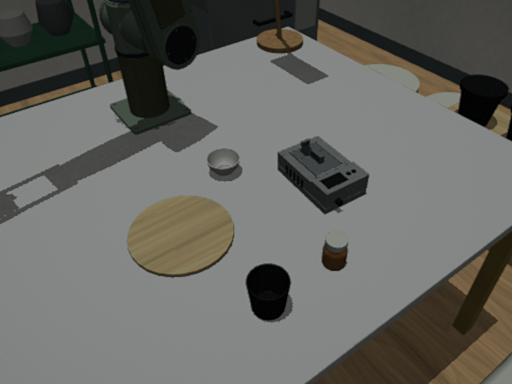

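The top view shows the controller at about (140,190), display end up (+x), tab at about (132,222), the ridge at (134,197) and the bat's centre at (325,217). The jar is at (217,90), the pot at (304,82) and the bowl at (227,283). In the scene view the controller is at (322,172), tab end toward the robot.

```bash
python3 - <<'E'
from h import *
t=load('top1.png')['color'];s=load('scene1.png')['color']
a=cv2.resize(t[125:250,85:195],None,fx=4.5,fy=4.5,interpolation=cv2.INTER_CUBIC)
b=cv2.resize(s[125:220,265:380],None,fx=2.6,fy=2.6,interpolation=cv2.INTER_CUBIC)
c=np.zeros((600,800,3),np.uint8);c[:562,:495]=a[:562,:495];c[:b.shape[0],498:498+b.shape[1]]=b[:,:302]
c=np.clip(c.astype(float)*1.6,0,255).astype(np.uint8)
cv2.imwrite('pics/crop1.png',c[:,:,::-1])
d=load('top1.png')
hsv=cv2.cvtColor(t,cv2.COLOR_RGB2HSV)
m=cv2.inRange(hsv,(10,60,60),(35,255,255));m[:30]=0
n,l,st,ce=cv2.connectedComponentsWithStats(m)
i=1+np.argmax(st[1:,4]);print('bat',ce[i],st[i])
cs,_=cv2.findContours((l==i).astype(np.uint8),0,1);e=cv2.fitEllipse(cs[0]);print(e,onz(d,*e[0],.012))
for nme,u,v,z in(('jar',215,80,.075),('pot',304,80,.08),('bowl',226,283,.045)):print(nme,onz(d,u,v,z))
E
```

```text
bat [324.99851494 216.76963059] [  267   158   117   118 10774]
((324.9898376464844, 216.76638793945312), (115.05638885498047, 117.39875793457031), 132.3743438720703) [ 0.51902216 -0.17402524  0.012     ]
jar [0.78427965 0.04761041 0.075     ]
pot [ 0.78234959 -0.12727939  0.08      ]
bowl [0.38925268 0.02433464 0.045     ]
```

View pics/crop1.png

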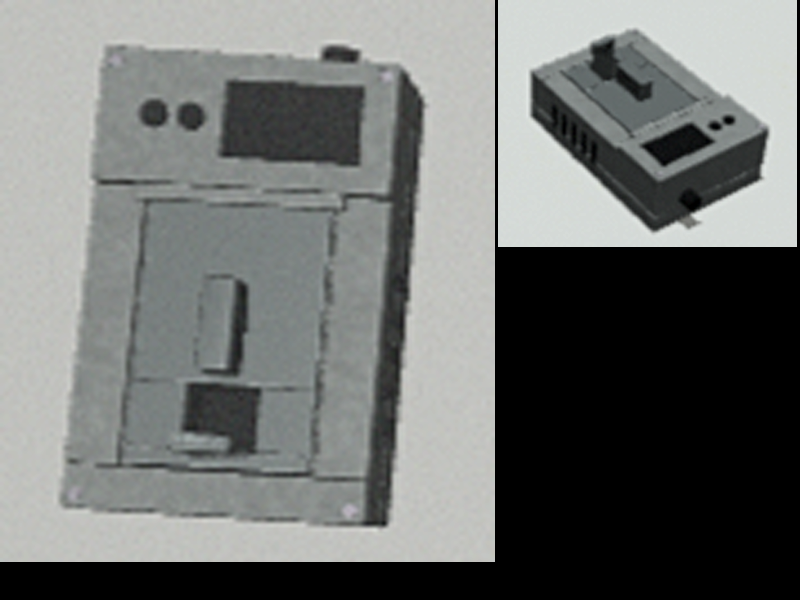

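The crop shows the corners of the top face at (60,508), (363,524), (400,65) and (107,46). The recess's near corners are at (118,463) and (312,473), the ridge top spans (222,275) to (220,372), and the tab's top is at (202,443).

```bash
cat >> h.py <<'E'
E
python3 - <<'E'
from h import *
d=load('top1.png')
P=[((60,508),(-80,65,60)),((363,524),(-80,-65,60)),((400,66),(120,-65,66)),((106,46),(120,65,66)),((118,463),(-61,42,60)),((312,473),(-61,-42,60))]
f=lambda p:((p[0]+.5)/4.5-.5+85,(p[1]+.5)/4.5-.5+125)
W=np.array([onz(d,*f(p),h[2]/1000)[:2] for p,h in P]);H=np.array([h[:2] for p,h in P])/1000
Hc=H-H.mean(0);Wc=W-W.mean(0)
th=np.arctan2((Hc[:,0]*Wc[:,1]-Hc[:,1]*Wc[:,0]).sum(),(Hc*Wc).sum())
R=np.array([[np.cos(th),-np.sin(th)],[np.sin(th),np.cos(th)]]);o=W.mean(0)-R@H.mean(0)
print('yaw',np.degrees(th),'origin',o);print('res mm',((W-(H@R.T+o))*1e3).round(1).tolist())
for n,p,z in(('ridge',(219,323),.082),('tabtop',(202,442),.088)):print(n,((onz(d,*f(p),z)[:2]-o)@R*1e3).round(1))
from scipy.spatial.transform import Rotation as Ro
q=manip.get_obs()['tcp_rot'];print(Ro.from_quat(np.r_[q[1:],q[0]]).as_matrix().round(3))
E
```

```text
yaw -3.533598938749525 origin [0.55230447 0.19990145]
res mm [[-0.9, -0.5], [0.5, 0.2], [-1.4, 0.6], [-0.5, -0.8], [0.7, -0.2], [1.7, 0.8]]
ridge [-0.  -1.4]
tabtop [-50.3  -0.9]
[[ 0.954  0.3   -0.   ]
 [ 0.3   -0.954  0.002]
 [ 0.    -0.002 -1.   ]]
```

```bash
python3 -m pendant '[{"yaw":7,"gripper":0},{"yaw":7},{"yaw":7},{"dx":5},{"dx":5},{"dx":5},{"dx":5},{"dx":4.5}]' 40; python3 -m pendant '[{"dy":-5},{"dy":-5},{"dy":-5},{"dy":-5},{"dy":-5},{"dy":-5},{"dy":-5},{"dy":-5}]'; python3 -m pendant '[{"dy":-5},{"dy":-5},{"dy":-5},{"dy":-5},{"dy":-5},{"dy":-5},{"dy":-5},{}]'
cat >> h.py <<'E'
from scipy.spatial.transform import Rotation as Ro
TH=np.radians(-3.53);O=np.array([.5523,.1999]);RH=np.array([[np.cos(TH),-np.sin(TH)],[np.sin(TH),np.cos(TH)]])
def st():
    o=manip.get_obs();q=o['tcp_rot'];M=Ro.from_quat(np.r_[q[1:],q[0]]).as_matrix()
    h=np.r_[RH.T@(o['eef_pos'][:2]-O),o['eef_pos'][2]]*1e3
    print('t',round(o['time_s'],2),'tcp in housing mm',h.round(1),'toolx deg rel housing',round(np.degrees(np.arctan2(M[1,0],M[0,0])-TH),2),'F housing',np.r_[RH.T@o['wrist_force'][:2],o['wrist_force'][2]].round(2),'op',round(o['opening'],3),'tilt',M[2].round(4)); return h
E
python3 -c "
from h import *;st()"
```

```text
t 0.1 tcp in housing mm [-333.1 -769.7  230.2] toolx deg rel housing 20.99 F housing [-0.32  0.12  0.17] op 1.001 tilt [ 3.0e-04 -2.1e-03 -1.0e+00]schema error: expected keys gripper, dx, dy, dz, yaw
schema error: expected keys gripper, dx, dy, dz, yaw
schema error: expected keys gripper, dx, dy, dz, yaw
```

```bash
python3 -m pendant '[{"gripper":0,"dx":0,"dy":0,"dz":0,"yaw":7},{"gripper":0,"dx":0,"dy":0,"dz":0,"yaw":7},{"gripper":0,"dx":0,"dy":0,"dz":0,"yaw":7},{"gripper":0,"dx":5,"dy":0,"dz":0,"yaw":0},{"gripper":0,"dx":5,"dy":0,"dz":0,"yaw":0},{"gripper":0,"dx":5,"dy":0,"dz":0,"yaw":0},{"gripper":0,"dx":5,"dy":0,"dz":0,"yaw":0},{"gripper":0,"dx":4,"dy":0,"dz":0,"yaw":0}]' 40; python3 -m pendant '[{"gripper":0,"dx":0,"dy":-5,"dz":0,"yaw":0},{"gripper":0,"dx":0,"dy":-5,"dz":0,"yaw":0},{"gripper":0,"dx":0,"dy":-5,"dz":0,"yaw":0},{"gripper":0,"dx":0,"dy":-5,"dz":0,"yaw":0},{"gripper":0,"dx":0,"dy":-5,"dz":0,"yaw":0},{"gripper":0,"dx":0,"dy":-5,"dz":0,"yaw":0},{"gripper":0,"dx":0,"dy":-5,"dz":0,"yaw":0},{"gripper":0,"dx":0,"dy":-5,"dz":0,"yaw":0}]'; python3 -m pendant '[{"gripper":0,"dx":0,"dy":-5,"dz":0,"yaw":0},{"gripper":0,"dx":0,"dy":-5,"dz":0,"yaw":0},{"gripper":0,"dx":0,"dy":-5,"dz":0,"yaw":0},{"gripper":0,"dx":0,"dy":-5,"dz":0,"yaw":0},{"gripper":0,"dx":0,"dy":-5,"dz":0,"yaw":0},{"gripper":0,"dx":0,"dy":-5,"dz":0,"yaw":0},{"gripper":0,"dx":0,"dy":-5,"dz":0,"yaw":0},{"gripper":0,"dx":0,"dy":0,"dz":0,"yaw":0}]'
python3 -c "
from h import *;st()"
```

```text
time_s: 0.9
eef_pos: [0.4147, -0.5625, 0.2304]
tcp_rot: [-0.001, 1.0, -0.03, -0.0]
wrist_force: [-1.1, -0.9, -0.1]
opening: 0.002
finger_force: 0.0
time_s: 1.7
eef_pos: [0.4362, -0.1619, 0.2308]
tcp_rot: [-0.0, 1.0, -0.031, -0.0]
wrist_force: [1.1, 0.7, 0.5]
opening: -0.0
finger_force: 0.0
time_s: 2.5
eef_pos: [0.4574, 0.1907, 0.231]
tcp_rot: [-0.001, 1.0, -0.027, -0.0]
wrist_force: [-0.4, -0.6, -0.2]
opening: -0.001
finger_force: 0.0
t 2.5 tcp in housing mm [-94.2 -15.  231. ] toolx deg rel housing 0.46 F housing [-0.39 -0.6  -0.22] op -0.001 tilt [-8.0e-04 -2.4e-03 -1.0e+00]
```

```bash
python3 -m pendant '[{"gripper":0,"dx":0,"dy":-1.5,"dz":3,"yaw":0.4},{"gripper":0,"dx":0,"dy":0,"dz":4,"yaw":0},{"gripper":0,"dx":0,"dy":0,"dz":4,"yaw":0},{"gripper":0,"dx":0,"dy":0,"dz":3,"yaw":0},{"gripper":0,"dx":0,"dy":0,"dz":1.3,"yaw":0},{"gripper":0,"dx":0,"dy":0,"dz":0,"yaw":0},{"gripper":0,"dx":0,"dy":0,"dz":0,"yaw":0},{"gripper":0,"dx":0,"dy":0,"dz":0,"yaw":0}]'
python3 -c "
from h import *;st();snap('top','top2.png');snap('scene','scene2.png')
t=load('top2.png')['color'];s=load('scene2.png')['color']
c=np.hstack([cv2.resize(t[170:250,95:175],(390,390),interpolation=2),cv2.resize(s[110:190,270:350],(390,390),interpolation=2)])
cv2.imwrite('pics/crop2.png',np.clip(c*1.6,0,255).astype(np.uint8)[:,:,::-1])"
```

```text
time_s: 3.3
eef_pos: [0.4612, 0.2005, 0.0804]
tcp_rot: [-0.001, 0.999, -0.034, 0.002]
wrist_force: [-0.5, 0.4, 0.5]
opening: 0.004
finger_force: 0.0
t 3.3 tcp in housing mm [-90.9  -5.   80.4] toolx deg rel housing -0.42 F housing [-0.57  0.34  0.54] op 0.004 tilt [ 0.004  -0.0012 -1.    ]
```

View pics/crop2.png

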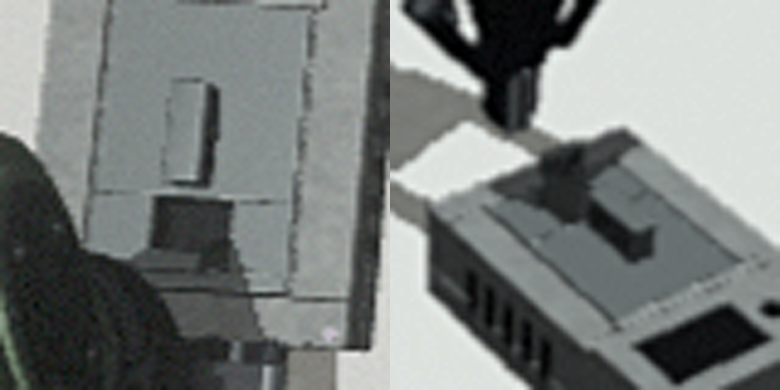

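The fingers stand shut in front of the tab (top crop about (250,350)), a little to the right of its centre, with nothing touched yet. I'll correct y and z slightly and approach.

```bash
python3 -m pendant '[{"gripper":0,"dx":0.5,"dy":-0.4,"dz":0.2,"yaw":0},{"gripper":0,"dx":0.5,"dy":0,"dz":0,"yaw":0},{"gripper":0,"dx":0.3,"dy":0,"dz":0,"yaw":0},{"gripper":0,"dx":0.2,"dy":0,"dz":0,"yaw":0},{"gripper":0,"dx":0.1,"dy":0,"dz":0,"yaw":0},{"gripper":0,"dx":0,"dy":0,"dz":0,"yaw":0},{"gripper":0,"dx":0,"dy":0,"dz":0,"yaw":0},{"gripper":0,"dx":0,"dy":0,"dz":0,"yaw":0}]'
python3 -c "
from h import *;st()"
```

```text
time_s: 4.2
eef_pos: [0.4753, 0.2031, 0.0762]
tcp_rot: [0.0, 0.999, -0.034, -0.0]
wrist_force: [-0.7, 0.2, 0.0]
opening: -0.0
finger_force: 0.0
t 4.2 tcp in housing mm [-77.   -1.6  76.2] toolx deg rel housing -0.4 F housing [-0.74  0.11  0.01] op -0.0 tilt [-3.e-04  1.e-04 -1.e+00]
```

```bash
python3 -m pendant '[{"gripper":0,"dx":0.1,"dy":-0.1,"dz":-0.1,"yaw":0},{"gripper":0,"dx":0.1,"dy":0,"dz":0,"yaw":0},{"gripper":0,"dx":0.1,"dy":0,"dz":0,"yaw":0},{"gripper":0,"dx":0.1,"dy":0,"dz":0,"yaw":0},{"gripper":0,"dx":0.05,"dy":0,"dz":0,"yaw":0},{"gripper":0,"dx":0.05,"dy":0,"dz":0,"yaw":0},{"gripper":0,"dx":0,"dy":0,"dz":0,"yaw":0},{"gripper":0,"dx":0,"dy":0,"dz":0,"yaw":0}]'
python3 -c "
from h import *;st()"
```

```text
time_s: 5.0
eef_pos: [0.4805, 0.2038, 0.0772]
tcp_rot: [0.0, 0.999, -0.034, -0.0]
wrist_force: [0.6, 0.7, 1.2]
opening: -0.003
finger_force: 0.0
t 5.0 tcp in housing mm [-71.9  -0.6  77.2] toolx deg rel housing -0.41 F housing [0.6  0.78 1.17] op -0.003 tilt [-1.e-04  0.e+00 -1.e+00]
```

```bash
python3 -m pendant '[{"gripper":0,"dx":0.05,"dy":0,"dz":0,"yaw":0},{"gripper":0,"dx":0.05,"dy":0,"dz":0,"yaw":0},{"gripper":0,"dx":0.05,"dy":0,"dz":0,"yaw":0},{"gripper":0,"dx":0.05,"dy":0,"dz":0,"yaw":0},{"gripper":0,"dx":0.05,"dy":0,"dz":0,"yaw":0},{"gripper":0,"dx":0.05,"dy":0,"dz":0,"yaw":0},{"gripper":0,"dx":0,"dy":0,"dz":0,"yaw":0},{"gripper":0,"dx":0,"dy":0,"dz":0,"yaw":0}]'
python3 -c "
from h import *;st()"
```

```text
time_s: 5.8
eef_pos: [0.4836, 0.2036, 0.0773]
tcp_rot: [-0.0, 0.999, -0.034, -0.0]
wrist_force: [-1.8, -0.0, -0.0]
opening: -0.003
finger_force: 0.0
t 5.8 tcp in housing mm [-68.8  -0.6  77.3] toolx deg rel housing -0.41 F housing [-1.79 -0.16 -0.01] op -0.003 tilt [-0. -0. -1.]
```

```bash
python3 -m pendant '[{"gripper":0,"dx":0.05,"dy":0,"dz":0,"yaw":0},{"gripper":0,"dx":0.05,"dy":0,"dz":0,"yaw":0},{"gripper":0,"dx":0.05,"dy":0,"dz":0,"yaw":0},{"gripper":0,"dx":0,"dy":0,"dz":0,"yaw":0},{"gripper":0,"dx":0,"dy":0,"dz":0,"yaw":0},{"gripper":0,"dx":0,"dy":0,"dz":0,"yaw":0},{"gripper":0,"dx":0,"dy":0,"dz":0,"yaw":0},{"gripper":0,"dx":0,"dy":0,"dz":0,"yaw":0}]'
python3 -c "
from h import *;st()"
```

```text
time_s: 6.6
eef_pos: [0.485, 0.2035, 0.0773]
tcp_rot: [0.0, 0.999, -0.034, -0.0]
wrist_force: [-0.0, -0.4, 0.1]
opening: 0.0
finger_force: 0.0
t 6.6 tcp in housing mm [-67.3  -0.6  77.3] toolx deg rel housing -0.4 F housing [-0.01 -0.45  0.12] op 0.0 tilt [-0.  0. -1.]
```

```bash
python3 -m pendant '[{"gripper":0,"dx":0.05,"dy":0,"dz":0,"yaw":0},{"gripper":0,"dx":0.05,"dy":0,"dz":0,"yaw":0},{"gripper":0,"dx":0.05,"dy":0,"dz":0,"yaw":0},{"gripper":0,"dx":0.05,"dy":0,"dz":0,"yaw":0},{"gripper":0,"dx":0.05,"dy":0,"dz":0,"yaw":0},{"gripper":0,"dx":0,"dy":0,"dz":0,"yaw":0},{"gripper":0,"dx":0,"dy":0,"dz":0,"yaw":0},{"gripper":0,"dx":0,"dy":0,"dz":0,"yaw":0}]'
python3 -c "
from h import *;st()"
```

```text
time_s: 7.4
eef_pos: [0.4872, 0.2033, 0.0772]
tcp_rot: [0.0, 0.999, -0.034, -0.0]
wrist_force: [-1.4, 0.3, 2.8]
opening: 0.0
finger_force: 1.1
t 7.4 tcp in housing mm [-65.2  -0.6  77.2] toolx deg rel housing -0.4 F housing [-1.37  0.19  2.81] op 0.0 tilt [-8.e-04  1.e-04 -1.e+00]
```

```bash
python3 -m pendant '[{"gripper":0,"dx":0.05,"dy":0,"dz":0,"yaw":0},{"gripper":0,"dx":0.05,"dy":0,"dz":0,"yaw":0},{"gripper":0,"dx":0.05,"dy":0,"dz":0,"yaw":0},{"gripper":0,"dx":0,"dy":0,"dz":0,"yaw":0},{"gripper":0,"dx":0,"dy":0,"dz":0,"yaw":0},{"gripper":0,"dx":0,"dy":0,"dz":0,"yaw":0},{"gripper":0,"dx":0,"dy":0,"dz":0,"yaw":0},{"gripper":0,"dx":0,"dy":0,"dz":0,"yaw":0}]'
python3 -c "
from h import *;st()"
```

```text
time_s: 8.2
eef_pos: [0.4889, 0.2032, 0.0772]
tcp_rot: [0.0, 0.999, -0.034, -0.0]
wrist_force: [-4.9, -0.1, 3.3]
opening: -0.003
finger_force: 2.4
t 8.2 tcp in housing mm [-63.5  -0.6  77.2] toolx deg rel housing -0.41 F housing [-4.93 -0.41  3.28] op -0.003 tilt [-4.e-04  1.e-04 -1.e+00]
```

```bash
python3 -m pendant '[{"gripper":0,"dx":0.05,"dy":0,"dz":0,"yaw":0},{"gripper":0,"dx":0.05,"dy":0,"dz":0,"yaw":0},{"gripper":0,"dx":0.05,"dy":0,"dz":0,"yaw":0},{"gripper":0,"dx":0,"dy":0,"dz":0,"yaw":0},{"gripper":0,"dx":0,"dy":0,"dz":0,"yaw":0},{"gripper":0,"dx":0,"dy":0,"dz":0,"yaw":0},{"gripper":0,"dx":0,"dy":0,"dz":0,"yaw":0},{"gripper":0,"dx":0,"dy":0,"dz":0,"yaw":0}]'
python3 -c "
from h import *;st()"
```

```text
time_s: 9.0
eef_pos: [0.4901, 0.2031, 0.0773]
tcp_rot: [0.0, 0.999, -0.034, -0.001]
wrist_force: [-4.9, 0.7, 4.2]
opening: -0.001
finger_force: 3.0
t 9.0 tcp in housing mm [-62.3  -0.6  77.3] toolx deg rel housing -0.41 F housing [-4.95  0.35  4.24] op -0.001 tilt [-1.1e-03  1.0e-04 -1.0e+00]
```

```bash
python3 -m pendant '[{"gripper":0,"dx":0.05,"dy":0,"dz":0,"yaw":0},{"gripper":0,"dx":0.05,"dy":0,"dz":0,"yaw":0},{"gripper":0,"dx":0,"dy":0,"dz":0,"yaw":0},{"gripper":0,"dx":0,"dy":0,"dz":0,"yaw":0},{"gripper":0,"dx":0,"dy":0,"dz":0,"yaw":0},{"gripper":0,"dx":0,"dy":0,"dz":0,"yaw":0},{"gripper":0,"dx":0,"dy":0,"dz":0,"yaw":0},{"gripper":0,"dx":0,"dy":0,"dz":0,"yaw":0}]'
python3 -c "
from h import *;st()"
```

```text
time_s: 9.8
eef_pos: [0.4908, 0.2031, 0.0773]
tcp_rot: [0.0, 0.999, -0.034, -0.001]
wrist_force: [-6.6, -0.7, 5.1]
opening: -0.001
finger_force: 3.5
t 9.8 tcp in housing mm [-61.6  -0.6  77.3] toolx deg rel housing -0.4 F housing [-6.52 -1.07  5.13] op -0.001 tilt [-1.8e-03  2.0e-04 -1.0e+00]
```

```bash
python3 -m pendant '[{"gripper":0,"dx":0.05,"dy":0,"dz":0,"yaw":0},{"gripper":0,"dx":0.05,"dy":0,"dz":0,"yaw":0},{"gripper":0,"dx":0,"dy":0,"dz":0,"yaw":0},{"gripper":0,"dx":0,"dy":0,"dz":0,"yaw":0},{"gripper":0,"dx":0,"dy":0,"dz":0,"yaw":0},{"gripper":0,"dx":0,"dy":0,"dz":0,"yaw":0},{"gripper":0,"dx":0,"dy":0,"dz":0,"yaw":0},{"gripper":0,"dx":0,"dy":0,"dz":0,"yaw":0}]'
python3 -c "
from h import *;st()"
```

```text
time_s: 10.6
eef_pos: [0.4914, 0.203, 0.0773]
tcp_rot: [0.0, 0.999, -0.034, -0.001]
wrist_force: [-8.1, 0.2, 5.3]
opening: -0.0
finger_force: 3.9
t 10.6 tcp in housing mm [-60.9  -0.6  77.3] toolx deg rel housing -0.41 F housing [-8.09 -0.26  5.28] op -0.0 tilt [-2.6e-03  3.0e-04 -1.0e+00]
```

```bash
python3 -m pendant '[{"gripper":0,"dx":0.05,"dy":0,"dz":0,"yaw":0},{"gripper":0,"dx":0.05,"dy":0,"dz":0,"yaw":0},{"gripper":0,"dx":0,"dy":0,"dz":0,"yaw":0},{"gripper":0,"dx":0,"dy":0,"dz":0,"yaw":0},{"gripper":0,"dx":0,"dy":0,"dz":0,"yaw":0},{"gripper":0,"dx":0,"dy":0,"dz":0,"yaw":0},{"gripper":0,"dx":0,"dy":0,"dz":0,"yaw":0},{"gripper":0,"dx":0,"dy":0,"dz":0,"yaw":0}]'
python3 -c "
from h import *;st()"
```

```text
time_s: 11.4
eef_pos: [0.4922, 0.203, 0.0773]
tcp_rot: [0.0, 0.999, -0.034, -0.002]
wrist_force: [-8.2, 1.2, 6.7]
opening: -0.0
finger_force: 4.3
t 11.4 tcp in housing mm [-60.2  -0.6  77.3] toolx deg rel housing -0.41 F housing [-8.28  0.71  6.72] op -0.0 tilt [-3.1e-03  3.0e-04 -1.0e+00]
```

```bash
python3 -m pendant '[{"gripper":0,"dx":0.04,"dy":0,"dz":0,"yaw":0},{"gripper":0,"dx":0.04,"dy":0,"dz":0,"yaw":0},{"gripper":0,"dx":0,"dy":0,"dz":0,"yaw":0},{"gripper":0,"dx":0,"dy":0,"dz":0,"yaw":0},{"gripper":0,"dx":0,"dy":0,"dz":0,"yaw":0},{"gripper":0,"dx":0,"dy":0,"dz":0,"yaw":0},{"gripper":0,"dx":0,"dy":0,"dz":0,"yaw":0},{"gripper":0,"dx":0,"dy":0,"dz":0,"yaw":0}]'
python3 -c "
from h import *;st();snap('scene','scene3.png');snap('top','top3.png')
a=load('scene2.png')['color'];b=load('scene3.png')['color']
c=np.hstack([cv2.resize(x[115:195,280:360],(390,390),interpolation=2) for x in(a,b)])
cv2.imwrite('pics/crop3.png',np.clip(c*1.8,0,255).astype(np.uint8)[:,:,::-1])"
```

```text
time_s: 12.2
eef_pos: [0.4927, 0.2029, 0.0772]
tcp_rot: [0.0, 0.999, -0.034, -0.002]
wrist_force: [-8.9, 0.8, 7.5]
opening: 0.002
finger_force: 4.7
t 12.2 tcp in housing mm [-59.6  -0.6  77.2] toolx deg rel housing -0.4 F housing [-8.94  0.23  7.47] op 0.002 tilt [-3.6e-03  4.0e-04 -1.0e+00]
```

View pics/crop3.png

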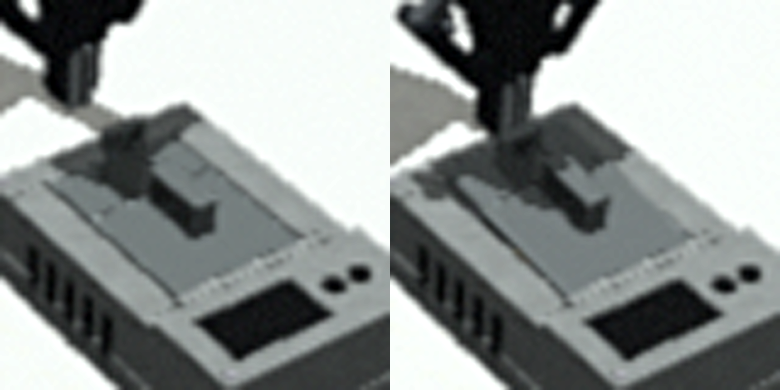

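The right crop (after pressing) has a dark wedge along the cover's edge at about (490,225), so the near end has sprung up. I'll back off and rise.

```bash
python3 -m pendant '[{"gripper":0,"dx":-0.2,"dy":0,"dz":0,"yaw":0},{"gripper":0,"dx":-0.3,"dy":0,"dz":0,"yaw":0},{"gripper":0,"dx":-0.5,"dy":0,"dz":0,"yaw":0},{"gripper":0,"dx":-1,"dy":0,"dz":0,"yaw":0},{"gripper":0,"dx":-1,"dy":0,"dz":0,"yaw":0},{"gripper":0,"dx":0,"dy":0,"dz":-3,"yaw":0},{"gripper":0,"dx":0,"dy":0,"dz":-4,"yaw":0},{"gripper":50,"dx":0,"dy":0,"dz":-2,"yaw":0}]'
python3 -c "
from h import *;st();snap('scene','scene4.png');snap('top','top4.png')
a=load('scene4.png')['color'];b=load('top4.png')['color']
c=np.hstack([cv2.resize(a[115:195,280:360],(390,390),interpolation=2),cv2.resize(b[160:250,90:180],(390,390),interpolation=2)])
cv2.imwrite('pics/crop4.png',np.clip(c*1.8,0,255).astype(np.uint8)[:,:,::-1])"
```

```text
time_s: 13.1
eef_pos: [0.4659, 0.2054, 0.1706]
tcp_rot: [-0.001, 0.999, -0.034, 0.003]
wrist_force: [1.3, -0.1, 0.7]
opening: 0.156
finger_force: 0.0
t 13.1 tcp in housing mm [-86.5   0.2 170.6] toolx deg rel housing -0.4 F housing [ 1.34 -0.    0.72] op 0.156 tilt [ 0.0058 -0.0016 -1.    ]
```

View pics/crop4.png

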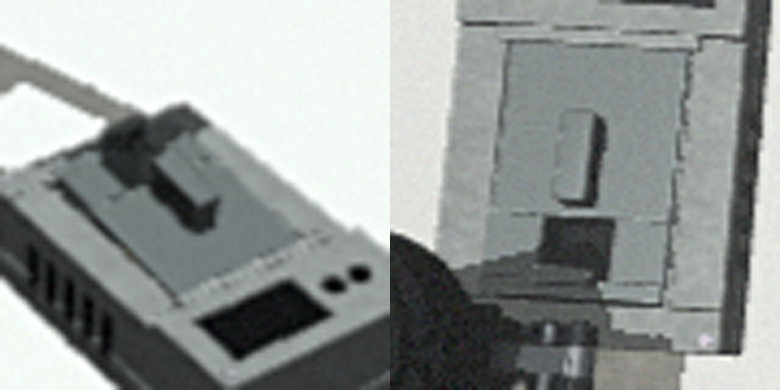

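Both crops show the cover still up after I let go: the edge wedge remains at (110,225) on the left, and the ridge top is centred near (577,157) on the right.

```bash
python3 -c "
from h import *
d=load('top4.png');print((RH.T@(onz(d,90+187/4.333,160+157/4.333,.087)[:2]-O))*1e3)"
python3 -m pendant '[{"gripper":50,"dx":3,"dy":0,"dz":0,"yaw":-0.4},{"gripper":50,"dx":3,"dy":0,"dz":0,"yaw":0},{"gripper":50,"dx":2,"dy":0,"dz":0,"yaw":0},{"gripper":50,"dx":0.8,"dy":0,"dz":0,"yaw":0},{"gripper":50,"dx":0,"dy":0,"dz":0,"yaw":0},{"gripper":50,"dx":0,"dy":0,"dz":0,"yaw":0},{"gripper":50,"dx":0,"dy":0,"dz":0,"yaw":0},{"gripper":50,"dx":0,"dy":0,"dz":0,"yaw":0}]'
python3 -c "
from h import *;st()"
```

```text
[-0.23500504 -2.53219316]
time_s: 14.0
eef_pos: [0.5513, 0.1994, 0.1672]
tcp_rot: [0.0, 1.0, -0.031, -0.0]
wrist_force: [0.1, 0.2, 0.0]
opening: 0.499
finger_force: 0.0
t 14.0 tcp in housing mm [ -1.   -0.5 167.2] toolx deg rel housing 0.02 F housing [0.12 0.23 0.01] op 0.499 tilt [-5.e-04  1.e-04 -1.e+00]
```

```bash
python3 -m pendant '[{"gripper":50,"dx":0,"dy":0.1,"dz":3,"yaw":0},{"gripper":50,"dx":0,"dy":0,"dz":3,"yaw":0},{"gripper":50,"dx":0,"dy":0,"dz":1.5,"yaw":0},{"gripper":50,"dx":0,"dy":0,"dz":1,"yaw":0},{"gripper":50,"dx":0,"dy":0,"dz":0.5,"yaw":0},{"gripper":50,"dx":0,"dy":0,"dz":0.4,"yaw":0},{"gripper":50,"dx":0,"dy":0,"dz":0.2,"yaw":0},{"gripper":50,"dx":0,"dy":0,"dz":0,"yaw":0}]'
python3 -c "
from h import *;st()"
python3 -m pendant '[{"gripper":40,"dx":0,"dy":0,"dz":0,"yaw":0},{"gripper":32,"dx":0,"dy":0,"dz":0,"yaw":0},{"gripper":26,"dx":0,"dy":0,"dz":0,"yaw":0},{"gripper":22,"dx":0,"dy":0,"dz":0,"yaw":0},{"gripper":18,"dx":0,"dy":0,"dz":0,"yaw":0},{"gripper":14,"dx":0,"dy":0,"dz":0,"yaw":0},{"gripper":10,"dx":0,"dy":0,"dz":0,"yaw":0},{"gripper":8,"dx":0,"dy":0,"dz":0,"yaw":0}]' 25
python3 -c "
from h import *;st()"
```

```text
time_s: 14.8
eef_pos: [0.5527, 0.1984, 0.0719]
tcp_rot: [-0.0, 1.0, -0.031, 0.001]
wrist_force: [-0.7, 0.8, 0.8]
opening: 0.501
finger_force: 0.0
t 14.8 tcp in housing mm [ 0.5 -1.5 71.9] toolx deg rel housing -0.01 F housing [-0.8   0.72  0.81] op 0.501 tilt [ 1.2e-03 -3.0e-04 -1.0e+00]
time_s: 15.6
eef_pos: [0.5523, 0.1984, 0.0715]
tcp_rot: [-0.0, 1.0, -0.031, 0.0]
wrist_force: [0.6, 0.5, 2.5]
opening: 0.154
finger_force: 26.8
t 15.6 tcp in housing mm [ 0.1 -1.5 71.5] toolx deg rel housing -0.01 F housing [0.57 0.56 2.52] op 0.154 tilt [ 3.e-04 -3.e-04 -1.e+00]
```

```bash
python3 -m pendant '[{"gripper":0,"dx":-0.1,"dy":0,"dz":0,"yaw":0},{"gripper":0,"dx":-0.2,"dy":0,"dz":0,"yaw":0},{"gripper":0,"dx":-0.2,"dy":0,"dz":0,"yaw":0},{"gripper":0,"dx":-0.2,"dy":0,"dz":0,"yaw":0},{"gripper":0,"dx":0,"dy":0,"dz":0,"yaw":0},{"gripper":0,"dx":0,"dy":0,"dz":0,"yaw":0},{"gripper":0,"dx":0,"dy":0,"dz":0,"yaw":0},{"gripper":0,"dx":0,"dy":0,"dz":0,"yaw":0}]' 35
python3 -c "
from h import *;st()"
```

```text
time_s: 16.4
eef_pos: [0.5451, 0.1986, 0.0714]
tcp_rot: [0.0, 1.0, -0.031, -0.0]
wrist_force: [-0.6, -1.0, 3.9]
opening: 0.152
finger_force: 38.2
t 16.4 tcp in housing mm [-7.1 -1.7 71.4] toolx deg rel housing -0.01 F housing [-0.56 -1.06  3.94] op 0.152 tilt [-2.e-04  1.e-04 -1.e+00]
```

```bash
python3 -m pendant '[{"gripper":0,"dx":-0.2,"dy":0,"dz":0,"yaw":0},{"gripper":0,"dx":-0.2,"dy":0,"dz":0,"yaw":0},{"gripper":0,"dx":-0.2,"dy":0,"dz":0,"yaw":0},{"gripper":0,"dx":-0.1,"dy":0,"dz":0,"yaw":0},{"gripper":0,"dx":0,"dy":0,"dz":0,"yaw":0},{"gripper":0,"dx":0,"dy":0,"dz":0,"yaw":0},{"gripper":0,"dx":0,"dy":0,"dz":0,"yaw":0},{"gripper":0,"dx":0,"dy":0,"dz":0,"yaw":0}]' 35
python3 -c "
from h import *;st();snap('top','top5.png');snap('scene','scene5.png')
a=load('scene5.png')['color'];b=load('top5.png')['color']
c=np.hstack([cv2.resize(a[115:195,280:360],(390,390),interpolation=2),cv2.resize(b[160:250,90:180],(390,390),interpolation=2)])
cv2.imwrite('pics/crop5.png',np.clip(c*1.8,0,255).astype(np.uint8)[:,:,::-1])"
```

```text
time_s: 17.2
eef_pos: [0.5381, 0.1992, 0.0713]
tcp_rot: [-0.0, 1.0, -0.031, -0.0]
wrist_force: [0.6, -1.0, 2.9]
opening: 0.152
finger_force: 38.1
t 17.2 tcp in housing mm [-14.2  -1.6  71.3] toolx deg rel housing -0.0 F housing [ 0.67 -0.93  2.88] op 0.152 tilt [-3.e-04 -1.e-04 -1.e+00]
```

View pics/crop5.png

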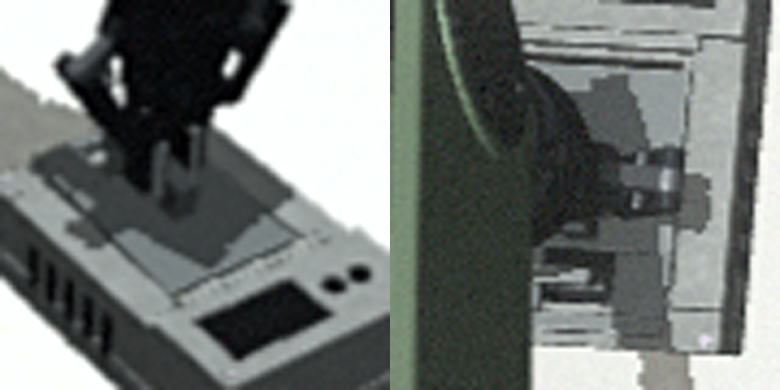

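The cover has slid back: a dark gap shows by the lip at (620,60), with the ridge still gripped. Now I'll lift it straight up.

```bash
python3 -m pendant '[{"gripper":0,"dx":0,"dy":0,"dz":-0.2,"yaw":0},{"gripper":0,"dx":0,"dy":0,"dz":-0.2,"yaw":0},{"gripper":0,"dx":0,"dy":0,"dz":-0.3,"yaw":0},{"gripper":0,"dx":0,"dy":0,"dz":-0.3,"yaw":0},{"gripper":0,"dx":0,"dy":0,"dz":-0.4,"yaw":0},{"gripper":0,"dx":0,"dy":0,"dz":0,"yaw":0},{"gripper":0,"dx":0,"dy":0,"dz":0,"yaw":0},{"gripper":0,"dx":0,"dy":0,"dz":0,"yaw":0}]' 40
python3 -c "
from h import *;st()"
```

```text
time_s: 18.1
eef_pos: [0.5381, 0.1991, 0.0852]
tcp_rot: [0.0, 1.0, -0.031, -0.0]
wrist_force: [-0.3, 0.1, -0.9]
opening: 0.148
finger_force: 39.0
t 18.1 tcp in housing mm [-14.2  -1.7  85.2] toolx deg rel housing -0.0 F housing [-0.31  0.06 -0.91] op 0.148 tilt [-3.e-04  0.e+00 -1.e+00]
```

```bash
python3 -m pendant '[{"gripper":0,"dx":0,"dy":0,"dz":-0.5,"yaw":0},{"gripper":0,"dx":0,"dy":0,"dz":-1,"yaw":0},{"gripper":0,"dx":0,"dy":0,"dz":-1.5,"yaw":0},{"gripper":0,"dx":0,"dy":0,"dz":-2,"yaw":0},{"gripper":0,"dx":0,"dy":0,"dz":-2,"yaw":0},{"gripper":0,"dx":0,"dy":0,"dz":-1.5,"yaw":0},{"gripper":0,"dx":0,"dy":0,"dz":-0.5,"yaw":0},{"gripper":0,"dx":0,"dy":0,"dz":0,"yaw":0}]' 40
python3 -c "
from h import *;h=st();b=RH.T@(np.array([.519,-.174])-O)*1e3;print('bat',b,'delta tool dx,dy mm',b[0]-h[0],-(b[1]-h[1]))"
```

```text
time_s: 18.9
eef_pos: [0.539, 0.1993, 0.1768]
tcp_rot: [-0.0, 1.0, -0.031, 0.001]
wrist_force: [0.5, 0.4, -1.1]
opening: 0.15
finger_force: 39.0
t 18.9 tcp in housing mm [-13.3  -1.4 176.8] toolx deg rel housing -0.01 F housing [ 0.43  0.4  -1.06] op 0.15 tilt [ 2.6e-03 -7.0e-04 -1.0e+00]
bat [ -10.21536558 -375.24091769] delta tool dx,dy mm 3.0474657644420553 373.83015021672014
```

```bash
python3 -m pendant '[{"gripper":0,"dx":0,"dy":1,"dz":0,"yaw":0},{"gripper":0,"dx":0,"dy":2,"dz":0,"yaw":0},{"gripper":0,"dx":0,"dy":3,"dz":0,"yaw":0},{"gripper":0,"dx":0,"dy":3,"dz":0,"yaw":0},{"gripper":0,"dx":0,"dy":3,"dz":0,"yaw":0},{"gripper":0,"dx":0,"dy":3,"dz":0,"yaw":0},{"gripper":0,"dx":0,"dy":3,"dz":0,"yaw":0},{"gripper":0,"dx":0,"dy":3,"dz":0,"yaw":0}]'
python3 -m pendant '[{"gripper":0,"dx":0,"dy":3,"dz":0,"yaw":0},{"gripper":0,"dx":0,"dy":3,"dz":0,"yaw":0},{"gripper":0,"dx":0,"dy":3,"dz":0,"yaw":0},{"gripper":0,"dx":0.3,"dy":3,"dz":0,"yaw":0},{"gripper":0,"dx":0,"dy":2.4,"dz":0,"yaw":0},{"gripper":0,"dx":0,"dy":1.5,"dz":0,"yaw":0},{"gripper":0,"dx":0,"dy":0.5,"dz":0,"yaw":0},{"gripper":0,"dx":0,"dy":0,"dz":0,"yaw":0}]'
python3 -m pendant '[{"gripper":0,"dx":0,"dy":0,"dz":1,"yaw":0},{"gripper":0,"dx":0,"dy":0,"dz":2,"yaw":0},{"gripper":0,"dx":0,"dy":0,"dz":2,"yaw":0},{"gripper":0,"dx":0,"dy":0,"dz":2,"yaw":0},{"gripper":0,"dx":0,"dy":0,"dz":2,"yaw":0},{"gripper":0,"dx":0,"dy":0,"dz":1.5,"yaw":0},{"gripper":0,"dx":0,"dy":0,"dz":0.5,"yaw":0},{"gripper":0,"dx":0,"dy":0,"dz":0,"yaw":0}]'
python3 -c "
from h import *;st();snap('top','top6.png');snap('scene','scene6.png')
a=load('scene6.png')['color'];b=load('top6.png')['color']
c=np.hstack([cv2.resize(a[150:290,115:255],(390,390),interpolation=2),cv2.resize(b[145:285,255:395],(390,390),interpolation=2)])
cv2.imwrite('pics/crop6.png',np.clip(c*1.5,0,255).astype(np.uint8)[:,:,::-1])"
```

```text
time_s: 19.7
eef_pos: [0.5237, -0.0121, 0.1737]
tcp_rot: [-0.0, 1.0, -0.031, -0.002]
wrist_force: [0.7, -0.3, -0.4]
opening: 0.149
finger_force: 39.1
time_s: 20.5
eef_pos: [0.5175, -0.1744, 0.1746]
tcp_rot: [-0.001, 1.0, -0.031, -0.001]
wrist_force: [-0.2, -0.1, -0.6]
opening: 0.15
finger_force: 39.1
time_s: 21.3
eef_pos: [0.5175, -0.1734, 0.0643]
tcp_rot: [-0.001, 1.0, -0.03, -0.001]
wrist_force: [-0.5, -0.1, -0.9]
opening: 0.148
finger_force: 39.1
t 21.3 tcp in housing mm [ -11.7 -374.8   64.3] toolx deg rel housing 0.04 F housing [-0.48 -0.14 -0.9 ] op 0.148 tilt [-0.0019 -0.001  -1.    ]
```

View pics/crop6.png

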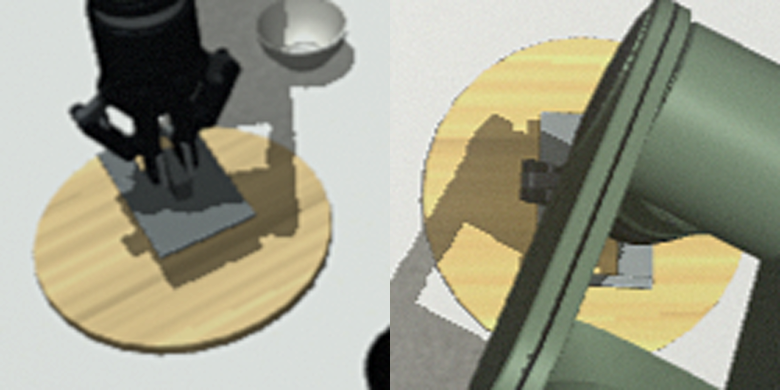

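The cover hangs over the bat with its ridge up, about central: left crop (180,200), right crop (590,200). I'll lower it.

```bash
python3 -m pendant '[{"gripper":0,"dx":0,"dy":0,"dz":1,"yaw":0},{"gripper":0,"dx":0,"dy":0,"dz":1,"yaw":0},{"gripper":0,"dx":0,"dy":0,"dz":0.6,"yaw":0},{"gripper":0,"dx":0,"dy":0,"dz":0.5,"yaw":0},{"gripper":0,"dx":0,"dy":0,"dz":0.2,"yaw":0},{"gripper":0,"dx":0,"dy":0,"dz":0.1,"yaw":0},{"gripper":0,"dx":0,"dy":0,"dz":0,"yaw":0},{"gripper":0,"dx":0,"dy":0,"dz":0,"yaw":0}]'
python3 -c "
from h import *;st()"
python3 -m pendant '[{"gripper":0,"dx":0,"dy":0,"dz":0.1,"yaw":0},{"gripper":0,"dx":0,"dy":0,"dz":0.1,"yaw":0},{"gripper":0,"dx":0,"dy":0,"dz":0.1,"yaw":0},{"gripper":0,"dx":0,"dy":0,"dz":0.1,"yaw":0},{"gripper":0,"dx":0,"dy":0,"dz":0,"yaw":0},{"gripper":0,"dx":0,"dy":0,"dz":0,"yaw":0},{"gripper":0,"dx":0,"dy":0,"dz":0,"yaw":0},{"gripper":0,"dx":0,"dy":0,"dz":0,"yaw":0}]'
python3 -c "
from h import *;st()"
```

```text
time_s: 22.2
eef_pos: [0.5184, -0.1745, 0.0316]
tcp_rot: [0.0, 1.0, -0.031, 0.0]
wrist_force: [-0.3, -0.4, -0.6]
opening: 0.152
finger_force: 39.1
t 22.2 tcp in housing mm [ -10.7 -375.8   31.6] toolx deg rel housing -0.01 F housing [-0.25 -0.41 -0.64] op 0.152 tilt [ 7.e-04  3.e-04 -1.e+00]
time_s: 23.0
eef_pos: [0.5181, -0.1744, 0.0274]
tcp_rot: [0.0, 1.0, -0.031, -0.0]
wrist_force: [-2.0, 0.4, 1.3]
opening: 0.15
finger_force: 39.4
t 23.0 tcp in housing mm [ -11.1 -375.7   27.4] toolx deg rel housing -0.01 F housing [-1.99  0.26  1.33] op 0.15 tilt [-1.e-04  0.e+00 -1.e+00]
```

```bash
python3 -m pendant '[{"gripper":0,"dx":0,"dy":0,"dz":0.05,"yaw":0},{"gripper":0,"dx":0,"dy":0,"dz":0.05,"yaw":0},{"gripper":0,"dx":0,"dy":0,"dz":0.05,"yaw":0},{"gripper":0,"dx":0,"dy":0,"dz":0.05,"yaw":0},{"gripper":0,"dx":0,"dy":0,"dz":0.05,"yaw":0},{"gripper":0,"dx":0,"dy":0,"dz":0.05,"yaw":0},{"gripper":0,"dx":0,"dy":0,"dz":0,"yaw":0},{"gripper":0,"dx":0,"dy":0,"dz":0,"yaw":0}]' 20
python3 -c "
from h import *;st()"
```

```text
time_s: 23.8
eef_pos: [0.518, -0.1745, 0.025]
tcp_rot: [0.0, 1.0, -0.031, -0.0]
wrist_force: [-4.7, 0.8, 7.7]
opening: 0.153
finger_force: 40.3
t 23.8 tcp in housing mm [ -11.2 -375.9   25. ] toolx deg rel housing 0.0 F housing [-4.71  0.49  7.67] op 0.153 tilt [-4.e-04  3.e-04 -1.e+00]
```

```bash
python3 -m pendant '[{"gripper":16,"dx":0,"dy":0,"dz":0,"yaw":0},{"gripper":18,"dx":0,"dy":0,"dz":0,"yaw":0},{"gripper":22,"dx":0,"dy":0,"dz":0,"yaw":0},{"gripper":30,"dx":0,"dy":0,"dz":0,"yaw":0},{"gripper":40,"dx":0,"dy":0,"dz":0,"yaw":0},{"gripper":50,"dx":0,"dy":0,"dz":0,"yaw":0},{"gripper":50,"dx":0,"dy":0,"dz":0,"yaw":0},{"gripper":50,"dx":0,"dy":0,"dz":-0.3,"yaw":0}]'
python3 -c "
from h import *;st()"
python3 -m pendant '[{"gripper":50,"dx":0,"dy":0,"dz":-1,"yaw":0},{"gripper":50,"dx":0,"dy":0,"dz":-2,"yaw":0},{"gripper":50,"dx":0,"dy":0,"dz":-3,"yaw":0},{"gripper":50,"dx":0,"dy":0,"dz":-4,"yaw":0},{"gripper":50,"dx":0,"dy":0,"dz":-4,"yaw":0},{"gripper":50,"dx":-5,"dy":0,"dz":-2,"yaw":0},{"gripper":50,"dx":-4.5,"dy":0,"dz":0,"yaw":0},{"gripper":50,"dx":0,"dy":0,"dz":0,"yaw":0}]'
python3 -c "
from h import *;st();snap('top','top7.png');snap('scene','scene7.png')
a=load('scene7.png')['color'];b=load('top7.png')['color']
c=np.hstack([cv2.resize(a[150:290,115:255],(390,390),interpolation=2),cv2.resize(b[145:285,255:395],(390,390),interpolation=2)])
cv2.imwrite('pics/crop7.png',np.clip(c*1.5,0,255).astype(np.uint8)[:,:,::-1])"
```

```text
time_s: 24.6
eef_pos: [0.5177, -0.1741, 0.0269]
tcp_rot: [-0.0, 1.0, -0.031, -0.001]
wrist_force: [0.5, -0.8, -0.6]
opening: 0.499
finger_force: 0.0
t 24.6 tcp in housing mm [ -11.5 -375.4   26.9] toolx deg rel housing -0.01 F housing [ 0.54 -0.77 -0.57] op 0.499 tilt [-1.e-03 -5.e-04 -1.e+00]
time_s: 25.4
eef_pos: [0.4213, -0.1666, 0.1851]
tcp_rot: [-0.001, 1.0, -0.031, -0.002]
wrist_force: [-0.9, -0.6, -0.6]
opening: 0.499
finger_force: 0.0
t 25.4 tcp in housing mm [-108.2 -373.8  185.1] toolx deg rel housing -0.08 F housing [-0.85 -0.66 -0.63] op 0.499 tilt [-0.005  -0.0018 -1.    ]
```

View pics/crop7.png

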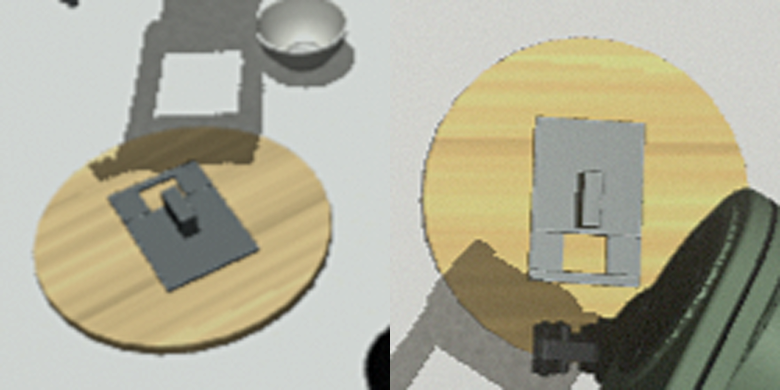

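The cover lies flat with its ridge up near the bat's centre, at right crop (587,201) against the bat's (585,198). The gripper is clear of everything, so I'm handing in.

```bash
python3 -c "
from h import *;print(manip.finish_job())"
```

```text
the job is handed in; nothing more can be done
None
```

The tab was pressed without cracking, and the cover was drawn out, lifted off and laid flat, ridge up, about in the middle of the bat; I kept the arm clear of the jar, bowl and pot, and handed the job in at about 25.5 s, though no verdict came back.

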